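# Tip the cover plate up and lean it on the rest

### The job

The flat metal cover plate is lying on its handle. Slide it along the bench, still lying, until its far edge is flush against the toe rail of the wooden rest; then tip it up on that edge and ease it over onto the crossbar, so that you leave it leaning there squarely with its handle towards you. Do not let it drop against the bar, and leave the things round it where they are.

Things in the scene. Friction and masses are not known exactly. Their poses are not given: they have to be found in the camera images.
- cover_plate: Aluminium plate 150 x 150 x 8 mm, 0.3 to 0.55 kg, bow handle on one face. Origin: middle of its foot edge (towards the rest), handle-side face. x points in the plate from near edge (x=-150 mm) to foot edge, y along the foot edge (+-75), z normal, away from the handle (plate fills z 0 to 8). Lying: slopes 22 deg on handle and foot edge, z up. Leaning: turned to about 112 deg, handle to robot.
- rest: Wooden rest screwed to the bench. Origin: on the bench, middle of its toe rail's front face; x to the back, y along the rail, z up. Toe rail 12 mm high, 18 deep, y = +-100 mm. Two posts 20 mm wide at y = +-100, x = 40 to 58 mm, 102 mm high, on 12 mm high runners from x = 1 to 116 mm; open between the posts.
- crossbar: Round wooden bar of 18 mm diameter joining the posts of the rest, 236 mm long, along y. Origin: its middle, 43 mm behind the toe rail's front face and 94 mm above the bench. Fixed.
- foot_left (a point): left (+y) end of the plate's foot edge, on the handle-side face (plate frame 0, 75, 0 mm)
- foot_right (a point): right (-y) end of the plate's foot edge, on the handle-side face (plate frame 0, -75, 0 mm)
- top_edge (a point): middle of the plate's near edge, mid-thickness (plate frame -150, 0, 4 mm). While the plate lies, this edge is free and its underside is 56 mm above the bench, so a finger can go under it; when the plate leans on the rest it is the top, about 140 mm up
- tape_roll: roll of masking tape lying flat, 105 mm diameter, 24 mm high, a bystander left of the plate; origin under its centre
- tape_rule: yellow tape measure, 64 x 82 x 37 mm, a bystander right of the plate; origin under its centre
- jar: jar with a lid, 68 mm diameter, 125 mm high, a bystander to the right of the rest; origin under its centre
- handle_mid (a point): middle of the plate's dark steel handle: a 10 mm round bar along y, 80 mm long, at x = -95, z = -33 mm in the plate frame, with a leg to the plate at each end; the lying plate rests on it, 55 mm in from the near edge

How it is judged:
By the outcome, as a careful person would: the job done as asked, in the order asked, and still so for the second after the job is handed in, with the robot touching nothing.
It also fails if it takes over 64 s, if anything falls off the work surface, if the arm or the gripper's body presses on something with over 40 N, if the wrist force passes 120 N, or if a joint passes its speed limit or range.

### The arm

A 7-joint arm with a two-finger parallel gripper is mounted at the origin on a cart in front of the work surface, level with it; the furniture and walls round the work are solid. World frame = base frame: x ahead of the robot, y to its left, z up, the work surface at z = 0. Lengths are in m, angles in degrees, forces in N, time in s.
With the tool pointing down it reaches from about 0.4 to 0.875 m from the base axis. Payload 4.4 kg.
Tool frame: the origin (TCP) lies at the very end of the fingers, on their centre line; the grasp point (between the pads) lies 19 mm behind it (bot.tcp_to_grasp is the y of the grasp point in the tool frame, in m); y points along the fingers, x is the direction in which the jaws open and shut, and the axes are right-handed (so a half turn about y gives the same grasp; the last joint's range is limited). The gripper opens to 85 mm and grips with 20 to 120 N. Pads are 22 mm wide; open, the fingers measure 114 mm over their backs; the gripper's body (76 mm by 85 mm) begins 54 mm behind the grasp point. The pads swing forward as they close: fully open they stand 13 mm farther back than shut.
Start: joints at [-74.588, 36.005, 2.206, 86.941, -1.547, 57.084, -1.146], TCP at [0.214, 0.614, 0.231] pointing down, gripper open.
Joint ranges: [-175.42, 175.42], [-21.48, 121.26], [-71.46, 75.88], [10.55, 141.38], [-63.04, 243.04], [13.31, 113.54], [-168.57, 168.57]. Speed limits (degrees/s): [147.25, 147.25, 180, 180, 180, 180, 180].

### API

Orientations are given as [roll, pitch, yaw] about the fixed x, y, z axes, in that order (R = Rz(yaw) Ry(pitch) Rx(roll)).
In Python, from workcell import bot gives the robot as it stands.
- The arm moves only by the shell command python3 -m crank 'ROWS' [FORCE]. ROWS is JSON, a list of rows, each an object with "rotation": the turn, a rotation vector about the tool's x, y, z in rad, a list of three; "delta_pos": the shift along the tool's x, y, z in mm, a list of three; "jaw": the opening, from 0 (shut) to 1 (fully open). In form: [{"rotation": [rx, ry, rz], "delta_pos": [dx, dy, dz], "jaw": jaw}, ...]. A call has exactly 8 rows; each row shifts and turns the commanded pose from where the row before left it, along the tool's axes as they then stand; what a row does not reach is not made up. A row lasts 1/8 s, in which the tool goes at most 62.5 mm and 10.7 degrees, less where a joint would pass 70% of its speed; a pose out of reach is approached as far as the arm can. A call is refused whole if a number of a shift passes 62.5 or a number of a turn 0.188, either way. A call with a gripper value outside its range is refused whole. The fingers move at their own pace and stop on an object; FORCE is the grip in N (left out, the last holds). Time passes only in rows, so rows that do not move let the fingers close, or fill a call up. It gives the time, the measured TCP pose, the force and the opening at its end, in the units of the state.
- bot.get_obs(): the state, without advancing time (a new reading comes with each control period).
- bot.capture(name): name is "scene" or "top" or "wrist"; returns the picture (400x640x3 uint8, blue, green, red); there is no depth.
- bot.camera_info(name): a dict with "mtx" (3x3 intrinsics, pixels), "distortion" ([k1, k2, p1, p2, k3] as OpenCV has them; the pictures are not rectified), "view" (4x4, takes a point from world to camera coordinates). Camera axes: x right, y up, looking along -z (the intrinsics and any distortion apply to the point x, -y, -z); pixel columns grow to the right and rows downward; lengths in m; the calibration is good to about 2 mm. A picture is of the moment at which its call begins: read the wrist's pose just before it. camera_info takes no time and is no camera call; for the wrist camera it gives the pose at the moment of the call.
- bot.job_done(): hands the job in, once; it reports no verdict.
The state is a dict: "clock": time; "joint_positions": joint angles; "dq": joint speeds; "joint_torque": joint torques, N m; "position": TCP position; "orientation": TCP orientation; "ft_force": force on the tool from outside, world axes, zero at the start; "wrist_torque": the same for the moment, N m; "grip_width": finger opening in m.
Only numpy, scipy, OpenCV 4.12 (cv2) and the standard library are available. Lean on these libraries where they do the work, as an engineer would, in place of code of your own. Each camera call takes 0.05 s, during which the arm holds its last target. There are 200 camera calls.

## Working session

There is one attempt and no reset: what is moved stays moved. The work goes in short steps, Python scripts to look and compute and a shell command to move; the robot and the scene stay as the last step left them, time stands still between calls to the robot, and variables do not carry over. Pictures are saved under pics/ and viewed, on a budget of 16 in all, crops included, one or two more only if the job needs it, and the job is handed in when it is done.

```bash
ls; mkdir -p pics; python3 - <<'E'
from workcell import bot
import cv2
o=bot.get_obs(); print(o)
for n in("scene","top"):
    i=bot.camera_info(n); print(n,i)
    cv2.imwrite(f"pics/{n}0.png",bot.capture(n))
E
```

```text
pics
{'clock': 0.0, 'joint_positions': array([-74.58892125,  36.05855918,   2.2038749 ,  86.99601209,
        -1.54654616,  57.08415711,  -1.14553534]), 'dq': array([-0.07894725,  0.03516273,  0.01933908, -0.16035005,  0.04419608,
       -0.08189484,  0.07380582]), 'joint_torque': array([ 9.69634166e-04, -5.63410771e+01,  1.22617912e+00, -1.93439448e+01,
        1.09073496e-02,  1.04181049e-02,  2.26327688e-05]), 'position': array([0.21334288, 0.61332745, 0.23039348]), 'orientation': array([-90.00256655,   0.10898194,  70.81841529]), 'ft_force': array([-0.52679584,  0.48303843,  0.29855784]), 'wrist_torque': array([-0.02324716,  0.01680362,  0.01949384]), 'grip_width': 0.08528557149546637}
scene {'mtx': array([[399.07909416,   0.        , 320.58871647],
       [  0.        , 399.07909416, 198.19334326],
       [  0.        ,   0.        ,   1.        ]]), 'distortion': array([-0.01798635,  0.        ,  0.        ,  0.        ,  0.        ]), 'view': array([[ 0.75784373, -0.65213381, -0.0198589 , -0.46845056],
       [ 0.39266292,  0.4315819 ,  0.81212862, -0.33666322],
       [-0.52104579, -0.62326444,  0.5831404 , -0.62750381],
       [ 0.        ,  0.        ,  0.        ,  1.        ]])}
top {'mtx': array([[375.77430089,   0.        , 321.76756954],
       [  0.        , 375.77430089, 199.09838448],
       [  0.        ,   0.        ,   1.        ]]), 'distortion': array([0.0058181, 0.       , 0.       , 0.       , 0.       ]), 'view': array([[ 0.02290348, -0.99943034,  0.02478769,  0.00322347],
       [ 0.99123604,  0.02592835,  0.1295331 , -0.62540354],
       [-0.13010202,  0.02160369,  0.99126522, -0.86779379],
       [ 0.        ,  0.        ,  0.        ,  1.        ]])}
```

View pics/scene0.png

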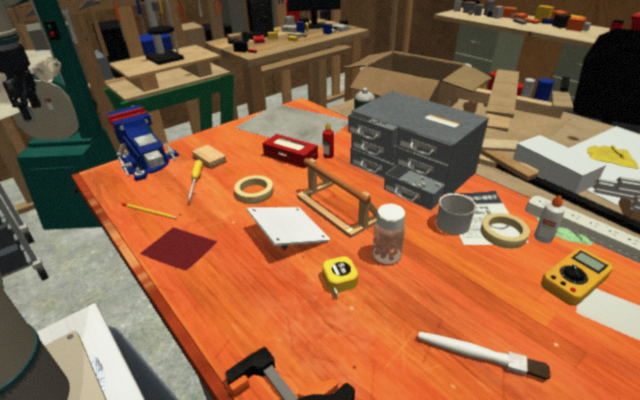

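View pics/top0.png

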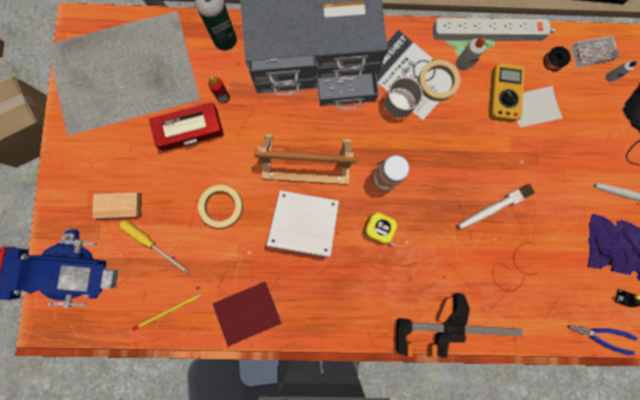

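Both pictures show the plate centred near top (304,223), the rest's rail at (305,177), the tape roll at (220,206), the rule at (381,229) and the jar at (390,173). An enlarged crop comes next, to read the corners.

```bash
python3 - <<'E'
import cv2
a=cv2.imread("pics/top0.png")[125:270,190:410]
cv2.imwrite("pics/top0c.png",cv2.resize(a,None,fx=3.6,fy=3.6,interpolation=cv2.INTER_CUBIC))
a=cv2.imread("pics/scene0.png")[150:300,230:410]
cv2.imwrite("pics/scene0c.png",cv2.resize(a,None,fx=4,fy=4,interpolation=cv2.INTER_CUBIC))
E
```

```text
(no output)
```

View pics/top0c.png

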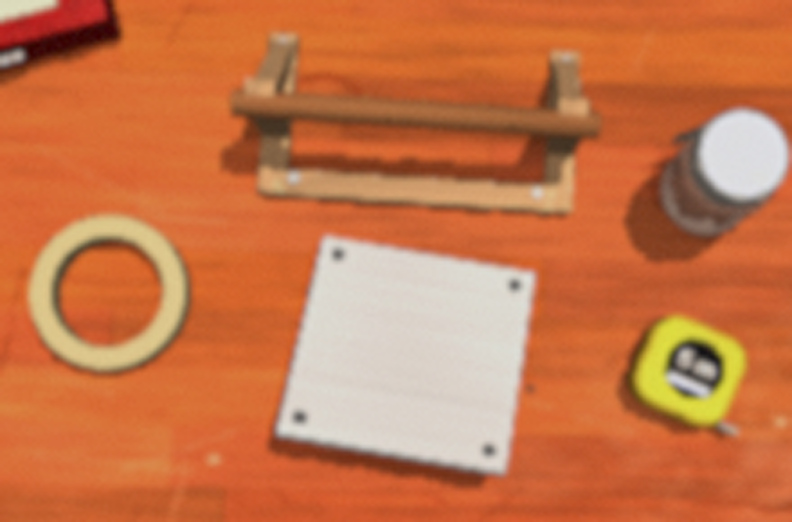

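View pics/scene0c.png

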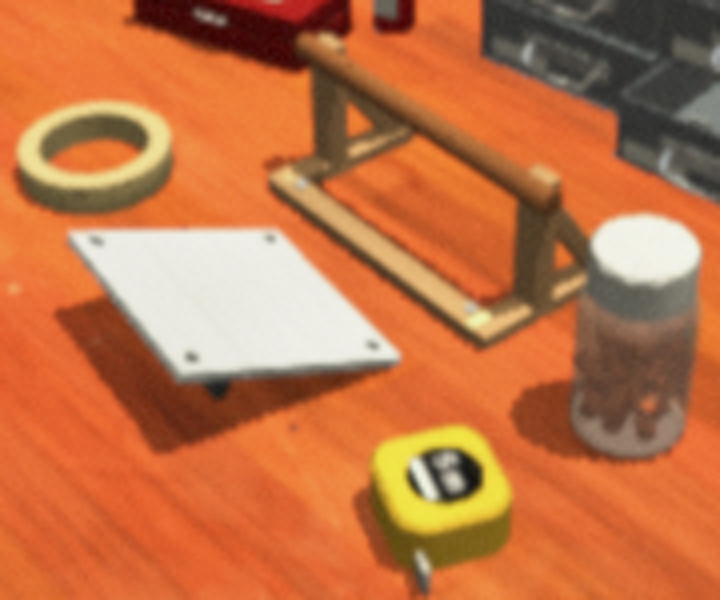

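```bash
cat > h.py <<'E'
import numpy as np, cv2
from scipy.spatial.transform import Rotation as R
from scipy.optimize import least_squares
from workcell import bot
def proj(n,P,info=None):
    i=info or bot.camera_info(n); V=i["view"]; P=np.atleast_2d(P)
    c=P@V[:3,:3].T+V[:3,3]; c=c*[1,-1,-1]
    return cv2.projectPoints(c.reshape(-1,1,3),np.zeros(3),np.zeros(3),i["mtx"],i["distortion"])[0].reshape(-1,2)
def uncrop(uv,x0,y0,f): return (np.array(uv,float)+.5)/f-.5+[x0,y0]
def plateR(yaw,tilt=22): return R.from_euler('zyx',[yaw,tilt,0],degrees=True).as_matrix()
E
python3 - <<'E'
from h import *
T=lambda l:uncrop(l,190,125,3.6); S=lambda l:uncrop(l,230,150,4)
pt=T([(324,237),(535,271),(503,472),(276,436)]); ps=S([(280,231),(398,355),(180,378),(68,233)])
C=np.array([[0,75,8],[0,-75,8],[-150,-75,8],[-150,75,8]])/1e3
def plate(p,sl=22): # foot edge handle-side on bench z=0
    return C@plateR(p[2],sl).T+[p[0],p[1],0]
for w in ((1,1),(1,0),(0,1)):
    f=lambda p:np.r_[w[0]*(proj("top",plate(p))-pt).ravel(),w[1]*(proj("scene",plate(p))-ps).ravel()]
    s=least_squares(f,[.6,.05,0]); print("plate",s.x,s.cost); print(f(s.x).round(1))
rt=T([(258,192),(570,212),(231,104),(600,127)]); rs=S([(272,180),(482,336)])
Q=np.array([[0,100,12],[0,-100,12],[43,118,94],[43,-118,94]])/1e3
def rest(p): return Q@R.from_euler('z',p[2],degrees=True).as_matrix().T+[p[0],p[1],0]
for w in ((1,1),(1,0),(0,1)):
    f=lambda p:np.r_[w[0]*(proj("top",rest(p))-rt).ravel(),w[1]*(proj("scene",rest(p)[:2])-rs).ravel()]
    s=least_squares(f,[.7,.05,0]); print("rest",s.x,s.cost); print(f(s.x).round(1))
def ground(n,uv,z):
    f=lambda p:(proj(n,[p[0],p[1],z])-uv).ravel(); return least_squares(f,[.7,0]).x
print("tape",ground("top",T([(109,288)])[0],.024),"rule",ground("top",T([(690,370)])[0],.037),"jar",ground("top",T([(742,154)])[0],.125))
E
```

```text
plate [ 0.63473707  0.04910147 -8.65630506] 7.983812652331276
[ 0.4  0.4  0.7  0.3  0.5  0.4 -0.2 -0.2 -1.2  0.9  1.3 -0.9  0.  -2.9
 -0.6  1. ]
plate [ 0.63527381  0.05036163 -8.31904297] 0.2770074423603771
[-0.1  0.3  0.2 -0.1  0.3  0.  -0.4 -0.2 -0.   0.   0.  -0.   0.  -0.
 -0.   0. ]
plate [ 0.63354622  0.04667434 -9.10610103] 6.4274418221804455
[ 0.   0.   0.   0.   0.   0.   0.  -0.  -0.7  1.5  1.4 -0.2 -0.3 -2.3
 -0.5  1.4]
rest [ 0.67370693  0.06061902 -1.67261678] 16.367173999976828
[ 3.9  0.7 -3.  -0.4  0.5 -0.2  0.3 -0.7  0.4  0.6 -2.  -1.5]
rest [ 0.67327481  0.06177672 -2.05094424] 12.51003535562382
[ 3.5  0.6 -3.5  0.   0.1 -0.3 -0.1 -0.2  0.   0.  -0.  -0. ]
rest [ 0.67341132  0.05719145 -0.79463301] 1.8101202319984682
[ 0.   0.  -0.  -0.   0.   0.   0.  -0.   0.7  1.4 -0.6 -1. ]
tape [0.60719097 0.26638317] rule [ 0.56048683 -0.12673901] jar [ 0.68947424 -0.14264747]
```

```bash
python3 - <<'E'
from workcell import bot
print(bot.get_obs()["clock"],[a for a in dir(bot) if a[0]!='_'])
E
python3 -m crank '[{"rotation":[0,0.08,0],"delta_pos":[-14,0,-45],"jaw":1},{"rotation":[0,0.08,0],"delta_pos":[-14,0,-45],"jaw":1},{"rotation":[0,0.08,0],"delta_pos":[-14,0,-45],"jaw":1},{"rotation":[0,0.08,0],"delta_pos":[-14,0,-45],"jaw":1},{"rotation":[0,0.08,0],"delta_pos":[-14,0,-45],"jaw":1},{"rotation":[0,0.08,0],"delta_pos":[-14,0,-44],"jaw":1},{"rotation":[0,0.08,0],"delta_pos":[-14,0,-44],"jaw":1},{"rotation":[0,0.08,0],"delta_pos":[-14,0,-44],"jaw":1}]'
python3 -c "
from workcell import bot
print(bot.get_obs())"
```

```text
0.1 ['MotionError', 'camera_info', 'capture', 'get_obs', 'job_done', 'tcp_to_grasp']
clock: 1.1
position: [0.4377, 0.3204, 0.231]
orientation: [-90.0, 0.0, 34.0]
ft_force: [1.2, 0.7, 0.2]
grip_width: 0.0851
{'clock': 1.1, 'joint_positions': array([-47.76022454,  27.64312342,  12.64148412, 104.49630719,
        -7.75122721,  48.71271771,   2.59694902]), 'dq': array([27.59104869, -8.17641671, 11.34137669, 17.21660823, -5.68334991,
       -7.74175329,  6.05099197]), 'joint_torque': array([ -3.03476796, -45.24928451,   2.07588695, -17.35096514,
         0.0666361 ,   0.25955178,  -0.11802244]), 'position': array([0.43771006, 0.32041702, 0.23100375]), 'orientation': array([-9.00119178e+01,  1.68115221e-02,  3.39857170e+01]), 'ft_force': array([1.19037569, 0.70903454, 0.24952314]), 'wrist_torque': array([-0.00158315, -0.05841585, -0.01479479]), 'grip_width': 0.08514358941953225}
```

```bash
python3 -m crank '[{"rotation":[0,0.0785,0],"delta_pos":[-19,3,-25],"jaw":1},{"rotation":[0,0.0785,0],"delta_pos":[-17,3,-26],"jaw":1},{"rotation":[0,0.0785,0],"delta_pos":[-15,3,-27],"jaw":1},{"rotation":[0,0.0785,0],"delta_pos":[-13,3,-28],"jaw":1},{"rotation":[0,0.0785,0],"delta_pos":[-11,3,-29],"jaw":1},{"rotation":[0,0.0785,0],"delta_pos":[-8,3,-30],"jaw":1},{"rotation":[0,0.0785,0],"delta_pos":[-6,3,-31],"jaw":1},{"rotation":[0,0.0785,0],"delta_pos":[-4,3,-31],"jaw":1}]'
python3 - <<'E'
from h import *
o=bot.get_obs();print(o)
i=bot.camera_info("wrist");print(i)
cv2.imwrite("pics/w1.png",bot.capture("wrist"))
E
```

```text
clock: 2.1
position: [0.4199, 0.0724, 0.2071]
orientation: [-90.0, 0.0, -2.0]
ft_force: [0.9, -0.5, 0.2]
grip_width: 0.0853
{'clock': 2.1, 'joint_positions': array([-30.9609537 ,  21.62402222,  23.35557644, 122.85394831,
       -13.73235652,  37.96905577,  -0.15619642]), 'dq': array([23.05443622, -1.87096727, 10.51609481, 11.26408666, -7.01578336,
       -7.71492264,  3.85499265]), 'joint_torque': array([ -2.34859407, -34.80408669,   2.71232106, -13.83023143,
         0.12099017,   0.22834724,  -0.07671213]), 'position': array([0.41990712, 0.0724404 , 0.2070991 ]), 'orientation': array([-9.00059082e+01,  1.70630257e-02, -1.97417550e+00]), 'ft_force': array([ 0.92025426, -0.466622  ,  0.16502435]), 'wrist_torque': array([-0.004053  , -0.01924525, -0.01352308]), 'grip_width': 0.0853112209269968}
{'mtx': array([[279.62521111,   0.        , 322.89560108],
       [  0.        , 279.62521111, 200.57348339],
       [  0.        ,   0.        ,   1.        ]]), 'distortion': array([0.00723113, 0.        , 0.        , 0.        , 0.        ]), 'view': array([[ 9.99347707e-01, -3.61070086e-02, -6.66565820e-04,
        -4.16629391e-01],
       [ 3.42822642e-02,  9.54322803e-01, -2.96804169e-01,
        -5.21903097e-02],
       [ 1.13528296e-02,  2.96587714e-01,  9.54938135e-01,
        -3.83503816e-01],
       [ 0.00000000e+00,  0.00000000e+00,  0.00000000e+00,
         1.00000000e+00]])}
```

View pics/w1.png

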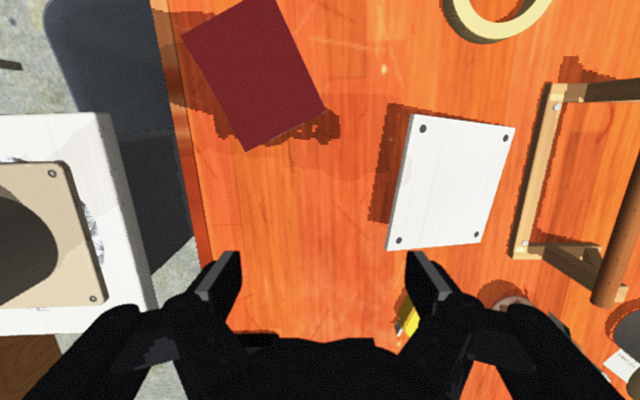

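The wrist view shows the plate's corners at near-left (412,114), foot-left (515,127), foot-right (484,243) and near-right (388,250), and the rail's front from (549,84) to (513,258). I'll check these against the fit and also fit an arm model for reach.

```bash
cat > kin.py <<'E'
from h import *
D=[([-74.589,36.0586,2.2039,86.996,-1.5465,57.0842,-1.1455],[.21334,.61333,.23039],[-90.0026,.109,70.818]),
([-47.7602,27.6431,12.6415,104.4963,-7.7512,48.7127,2.5969],[.43771,.32042,.231],[-90.012,.0168,33.986]),
([-30.961,21.624,23.3556,122.8539,-13.7324,37.969,-.1562],[.41991,.07244,.2071],[-90.006,.017,-1.974])]
def fk(q,p,s):
    c1,d1,L1,a,L2,b,L3,c7=p; r=np.radians(q)
    rot=lambda ax,t:R.from_euler(ax,t)
    X=R.identity();P=np.zeros(3)
    X=rot('z',s[0]*r[0]+c1);P=P+X.apply([0,0,d1])
    X=X*rot('y',r[1])*rot('z',s[1]*r[2]);P=P+X.apply([a,0,L1])
    X=X*rot('y',r[3]);P=P+X.apply([-a,0,L2])
    X=X*rot('z',s[2]*r[4])*rot('y',r[5]);P=P+X.apply([b,0,0])
    X=X*rot('z',s[3]*r[6]+c7);P=P+X.apply([0,0,L3])
    return P,X
def tool(X): # flange z -> tool y
    return X*R.from_euler('x',-90,degrees=True)
def res(p,s):
    out=[]
    for q,pos,e in D:
        P,X=fk(q,p,s); out+=list((P-pos)*5)
        out+=list((tool(X).inv()*R.from_euler('xyz',e,degrees=True)).as_rotvec()) 
    return np.array(out)
def fit(v=0):
    best=None
    import itertools
    for s in itertools.product((1,-1),repeat=4):
      for c7 in (0,np.pi/2,np.pi,-np.pi/2):
        r=least_squares(lambda p:np.r_[res(p,s),1e-3*(p[[1,2,4,6]]-[.33,.4,.4,.25]),1e-3*p[[3,5]]],[-.06 if s[0]<0 else 2.5,.33,.4,0,.4,0,.25,c7],max_nfev=60)
        if best is None or r.cost<best[0]: best=(r.cost,s,r.x)
    if v: print(best)
    return best
E
python3 - <<'E'
from kin import *
c,s,p=fit(1); print(res(p,s).round(3))
i=bot.camera_info("wrist")
C=np.array([[0,75,8],[0,-75,8],[-150,-75,8],[-150,75,8]])/1e3
pw=np.array([(515,127),(484,243),(388,250),(412,114)])
f=lambda p:(proj("w",C@plateR(p[2]).T+[p[0],p[1],0],i)-pw).ravel()
r=least_squares(f,[.63,.05,-8]);print("plate",r.x,f(r.x).round(1))
Q=np.array([[0,110,12],[0,-110,12]])/1e3
f=lambda p:(proj("w",Q@R.from_euler('z',p[2],degrees=True).as_matrix().T+[p[0],p[1],0],i)-[(549,84),(513,258)]).ravel()
r=least_squares(f,[.67,.06,-2]);print("rest",r.x,f(r.x).round(1))
E
```

```text
(np.float64(13.16816598817152), (-1, -1, 1, 1), array([-0.03989186,  0.01085696,  0.56054733,  0.00960089,  0.38266582,
        0.01418957,  0.02751865,  3.17928892]))
[-4.000e-03  1.000e-03  0.000e+00 -3.096e+00 -0.000e+00  1.300e-02
  1.000e-03 -1.000e-03 -0.000e+00 -2.939e+00 -0.000e+00 -1.600e-02
 -0.000e+00  0.000e+00  0.000e+00 -2.815e+00 -0.000e+00 -4.380e-01]
plate [ 0.63478927  0.04402555 -8.67432245] [-1.7 -0.1 -0.6  0.3  1.3  1.6  0.7 -1.5]
rest [ 0.67199756  0.0544618  -1.17420546] [-0.  -0.9  0.   1.3]
```

```bash
sed -i "s/'x',-90,degrees/'x',90,degrees/" kin.py; cat >> kin.py <<'E'
lo=np.array([-175.42,-21.48,-71.46,10.55,-63.04,13.31,-168.57]);hi=np.array([175.42,121.26,75.88,141.38,243.04,113.54,168.57])
def ik(pos,pitch,yaw,q0,p,s):
    # pitch: angle of tool y from straight up about rest y axis; 180=down, 112 = forward-down 22; tool x = up/forward side
    Rt=R.from_euler('z',yaw,degrees=True)*R.from_euler('y',pitch-180,degrees=True)*R.from_euler('x',-90,degrees=True)
    f=lambda q:(lambda PX:np.r_[(PX[0]-pos)*5,(tool(PX[1]).inv()*Rt).as_rotvec(),1e-4*(q-q0)])(fk(q,p,s))
    r=least_squares(f,np.clip(q0,lo+.5,hi-.5),bounds=(lo,hi)); e=f(r.x)
    return r.x,np.linalg.norm(e[:3])/5*1e3,np.degrees(np.linalg.norm(e[3:6]))
E
python3 - <<'E'
from kin import *
c,s,p=fit(1); print(res(p,s).round(3))
q0=np.array(D[2][0])
for tag,pos in (("lying",[.50,.07,.045]),("mid",[.60,.06,.15]),("lean",[.72,.06,.13])):
  for pitch in (112,125,135,145,155,165,180,190,202):
    b=min((ik(np.array(pos),pitch,-2,q0+d,p,s) for d in ([0]*7,[0,0,-40,0,0,0,0],[0,0,30,0,0,0,0],[0,0,0,0,170,0,170],[0,0,0,0,170,0,-170],[0,0,0,0,90,0,90],[0,0,0,0,90,0,-90])),key=lambda t:t[1]+t[2])
    print(tag,pitch,b[0].round(0),"err mm %.1f deg %.1f"%b[1:])
E
```

```text
(np.float64(1.1517430942872402e-05), (-1, -1, -1, -1), array([-0.04213694,  0.25469157,  0.54062231, -0.01253467,  0.36473298,
       -0.04296058,  0.25895147,  3.09945574]))
[ 0.001 -0.     0.002 -0.     0.    -0.    -0.     0.001 -0.004 -0.
 -0.    -0.    -0.    -0.     0.002 -0.    -0.    -0.   ]
lying 112 [-69. 102.  71. 141. 179.  74.  84.] err mm 7.6 deg 1.7
lying 125 [-27.  56.  13. 141. 171.  68. 161.] err mm 0.0 deg 0.0
lying 135 [-23.  49.  11. 136. 173.  48. 165.] err mm 0.0 deg 0.0
lying 145 [-20.  45.   8. 130. 174.  29. 168.] err mm 0.0 deg 0.0
lying 155 [  -9.   44.   -3.  124.  154.   13. -165.] err mm 0.0 deg 0.0
lying 165 [   5.   45.  -17.  122.   96.   13. -102.] err mm 0.0 deg 0.0
lying 180 [-15.  44.   5. 119. -12.  18.  -2.] err mm 0.0 deg 0.0
lying 190 [-13.  45.   5. 111.  -9.  34.  -4.] err mm 0.0 deg 0.0
lying 202 [-11.  48.   4. 103.  -7.  51.  -5.] err mm 0.0 deg 0.0
mid 112 [-25.  46.  17. 131. 172.  61. 165.] err mm 0.0 deg 0.0
mid 125 [-22.  39.  14. 125. 175.  37. 168.] err mm 0.0 deg 0.0
mid 135 [-20.  37.  13. 119. 177.  19. 169.] err mm 0.0 deg 0.0
[... 262 characters left out ...]
0
mid 190 [-10.  41.   5.  92.  -5.  57.  -6.] err mm 0.0 deg 0.0
mid 202 [-9. 46.  3. 82. -4. 74. -6.] err mm 0.0 deg 0.0
lean 112 [-22.  50.  17. 113. 174.  48. 166.] err mm 0.0 deg 0.0
lean 125 [-18.  46.  13. 106. 176.  26. 169.] err mm 0.0 deg 0.0
lean 135 [   8.   47.  -23.  103.  130.   22. -128.] err mm 0.0 deg 0.0
lean 145 [  5.  46. -17. 100.  92.  13. -93.] err mm 0.0 deg 0.0
lean 155 [-19.  46.  15.  99. -28.  13.  13.] err mm 0.0 deg 0.0
lean 165 [-13.  45.   8.  92.  -7.  28.  -4.] err mm 0.0 deg 0.0
lean 180 [-10.  49.   5.  79.  -5.  53.  -6.] err mm 0.0 deg 0.0
lean 190 [-9. 52.  3. 69. -4. 68. -6.] err mm 0.0 deg 0.0
lean 202 [-7. 58.  2. 57. -4. 87. -7.] err mm 0.0 deg 0.0
```

```bash
python3 - <<'E'
from h import *
i=bot.camera_info("wrist");o=bot.get_obs();print(o["clock"],o["position"])
Rt=R.from_euler('xyz',o["orientation"],degrees=True)
for y in (0,-.013):
    P=[[sx*.0425,y,z] for sx in(-1,1) for z in(.011,-.011)]
    print(y,proj("w",Rt.apply(P)+o["position"],i).round(0).tolist())
E
```

```text
2.15 [0.41895275 0.06803807 0.20694092]
0 [[247.0, 236.0], [250.0, 271.0], [399.0, 236.0], [396.0, 270.0]]
-0.013 [[241.0, 246.0], [244.0, 284.0], [406.0, 246.0], [403.0, 283.0]]
```

```bash
python3 -m crank '[{"rotation":[0,0,0],"delta_pos":[27,25,-2],"jaw":1},{"rotation":[0,0,0],"delta_pos":[27,25,-2],"jaw":1},{"rotation":[0,0,0],"delta_pos":[27,25,-1],"jaw":1},{"rotation":[0,0,0],"delta_pos":[26,25,-1],"jaw":1},{"rotation":[0,0,0],"delta_pos":[0,25,0],"jaw":1},{"rotation":[0,0,0],"delta_pos":[0,25,0],"jaw":1},{"rotation":[0,0,0],"delta_pos":[0,15,0],"jaw":1},{"rotation":[0,0,0],"delta_pos":[0,7,0],"jaw":1}]'
python3 - <<'E'
from h import *
o=bot.get_obs();print(o["position"],o["joint_positions"].round(1),o["ft_force"])
cv2.imwrite("pics/w2.png",bot.capture("wrist")); print(bot.get_obs()["position"])
E
```

```text
clock: 3.15
position: [0.5267, 0.0641, 0.0346]
orientation: [-90.0, 0.1, -1.8]
ft_force: [0.1, 0.7, -0.2]
grip_width: 0.0855
[0.52666177 0.06406352 0.03457648] [-18.3  44.8  12.8 114.4 -23.2  23.3  10.5] [ 0.08353082  0.71251123 -0.16646229]
[0.52653844 0.06404771 0.03432024]
```

View pics/w2.png

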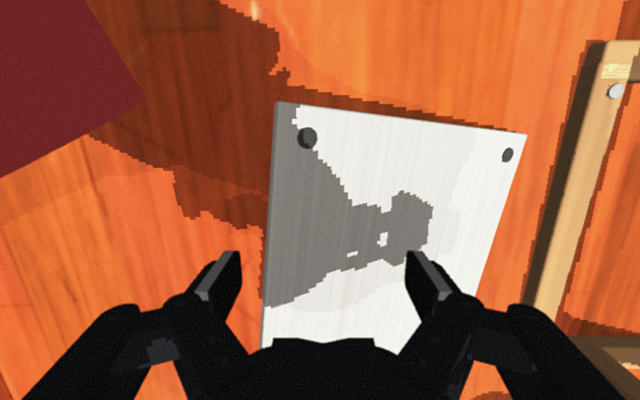

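The near finger at (240,253) stands about 12 mm short of the plate's near edge at (266,255), and the far finger hovers over the plate without touching it. I'll push gently.

```bash
python3 -m crank '[{"rotation":[0,0,0],"delta_pos":[5,0,-4],"jaw":1},{"rotation":[0,0,0],"delta_pos":[5,0,-4],"jaw":1},{"rotation":[0,0,0],"delta_pos":[5,0,0],"jaw":1},{"rotation":[0,0,0],"delta_pos":[5,0,0],"jaw":1},{"rotation":[0,0,0],"delta_pos":[5,0,0],"jaw":1},{"rotation":[0,0,0],"delta_pos":[5,0,0],"jaw":1},{"rotation":[0,0,0],"delta_pos":[5,0,0],"jaw":1},{"rotation":[0,0,0],"delta_pos":[3,0,0],"jaw":1}]'
python3 -m crank '[{"rotation":[0,0,0],"delta_pos":[1,0,0],"jaw":1},{"rotation":[0,0,0],"delta_pos":[1,0,0],"jaw":1},{"rotation":[0,0,0],"delta_pos":[0,0,0],"jaw":1},{"rotation":[0,0,0],"delta_pos":[0,0,0],"jaw":1},{"rotation":[0,0,0],"delta_pos":[0,0,0],"jaw":1},{"rotation":[0,0,0],"delta_pos":[0,0,0],"jaw":1},{"rotation":[0,0,0],"delta_pos":[0,0,0],"jaw":1},{"rotation":[0,0,0],"delta_pos":[0,0,0],"jaw":1}]'
```

```text
clock: 4.2
position: [0.563, 0.0547, 0.0353]
orientation: [-90.0, 0.2, -1.8]
ft_force: [-5.6, -0.1, 4.2]
grip_width: 0.0852
clock: 5.2
position: [0.5655, 0.0547, 0.0353]
orientation: [-90.0, 0.1, -1.8]
ft_force: [-4.5, -0.1, 3.8]
grip_width: 0.0854
```

```bash
python3 - <<'E'
from h import *
w=bot.capture("wrist");s=bot.capture("scene")
a=cv2.resize(s[150:300,230:410],(480,400),interpolation=cv2.INTER_CUBIC)
cv2.imwrite("pics/w3.png",np.vstack([cv2.resize(np.hstack([w[:, 160:]]),(480,400))[:330],a[:270]]) if 0 else np.hstack([cv2.resize(w,(480,300)),cv2.resize(a,(320,267))[:, :] if 0 else cv2.resize(a,(320,300))]))
cv2.imwrite("pics/w3raw.png",w)
o=bot.get_obs();print(o["position"],o["orientation"],o["ft_force"],o["joint_positions"].round(1))
E
```

```text
[0.5654648  0.05465742 0.03530848] [-89.99920488   0.1400089   -1.8362423 ] [-5.50305404 -0.36681294  3.44713016] [-17.2  46.5  14.  108.4 -22.1  27.8  10.5]
```

View pics/w3.png

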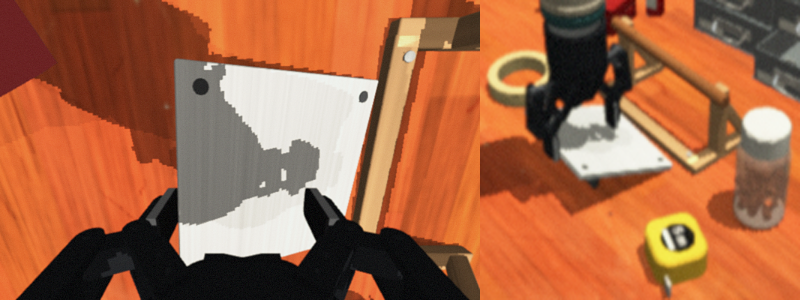

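```bash
python3 - <<'E'
import cv2
a=cv2.imread("pics/w3raw.png")[40:360,220:580]
cv2.imwrite("pics/w3c.png",cv2.resize(a,None,fx=1.85,fy=1.85,interpolation=cv2.INTER_CUBIC))
E
```

```text
(no output)
```

View pics/w3c.png

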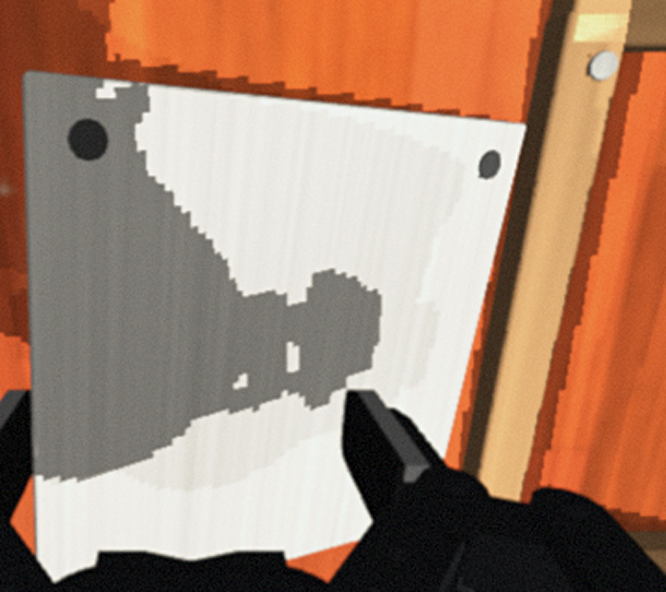

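```bash
cat > fitw.py <<'E'
from h import *
def fitplate(NL,FL,npt,fpt,info,g=(.668,.05,-4)):
    """corners + one point on near edge and one on foot edge"""
    def f(p):
        Y=np.array([75,75,p[3]*100,p[4]*100]); X=np.array([-150,0,-150,0.])
        P=np.c_[X,Y,[8]*4]/1e3
        return (proj("w",P@plateR(p[2],p[5]).T+[p[0],p[1],0],info)-[NL,FL,npt,fpt]).ravel().tolist()+[(p[5]-22)*.5]
    r=least_squares(f,list(g)+[-.5,-.5,22]); return r.x,np.array(f(r.x))
E
python3 - <<'E'
from fitw import *
i=bot.camera_info("wrist")
U=lambda u:uncrop(u,220,40,1.85)
x,e=fitplate(U((25,72)),U((525,125)),U((36,540)),U((451,440)),i); print(x.round(4),e.round(1))
# rail: front top edge pts
def ground(uv,z): return least_squares(lambda p:(proj("w",[p[0],p[1],z],i)-uv).ravel(),[.67,.05]).x
a=ground(U((572,20)),.012);b=ground(U((483,480)),.012)
a0=ground(U((546,5)),0);b0=ground(U((466,490)),0)
for a,b in((a,b),(a0,b0)): print(a,b,"yaw",-np.degrees(np.arctan2(a[0]-b[0],a[1]-b[1])))
E
```

```text
[ 0.663   0.056  -5.755  -0.4875 -0.3741 19.2186] [ 0.5 -0.2 -1.5 -0.1 -0.1  0.   0.9  0.2 -1.4]
[0.67815703 0.15880539] [0.67357026 0.00342656] yaw -1.6908784796421612
[0.677426   0.16526438] [ 0.67491841 -0.0103416 ] yaw -0.818107727562512
```

```bash
python3 -m crank '[{"rotation":[0,0,0],"delta_pos":[-5,0,0],"jaw":1},{"rotation":[0,0,0],"delta_pos":[-1,0,-13],"jaw":1},{"rotation":[0,0,0],"delta_pos":[0,0,-13],"jaw":1},{"rotation":[0,0,0],"delta_pos":[2,0,-4],"jaw":1},{"rotation":[0,0,0],"delta_pos":[3,0,0],"jaw":1},{"rotation":[0,0,0],"delta_pos":[2,0,0],"jaw":1},{"rotation":[0,0,0],"delta_pos":[2,0,0],"jaw":1},{"rotation":[0,0,0],"delta_pos":[2,0,0],"jaw":1}]'
python3 -m crank '[{"rotation":[0,0,0],"delta_pos":[1,0,0],"jaw":1},{"rotation":[0,0,0],"delta_pos":[1,0,0],"jaw":1},{"rotation":[0,0,0],"delta_pos":[1,0,0],"jaw":1},{"rotation":[0,0,0],"delta_pos":[0,0,0],"jaw":1},{"rotation":[0,0,0],"delta_pos":[0,0,0],"jaw":1},{"rotation":[0,0,0],"delta_pos":[0,0,0],"jaw":1},{"rotation":[0,0,0],"delta_pos":[0,0,0],"jaw":1},{"rotation":[0,0,0],"delta_pos":[0,0,0],"jaw":1}]'
```

```text
clock: 6.3
position: [0.5681, 0.0244, 0.0348]
orientation: [-90.0, 0.3, -1.8]
ft_force: [-7.6, -3.2, 4.8]
grip_width: 0.0853
clock: 7.3
position: [0.5694, 0.0237, 0.0347]
orientation: [-90.1, 0.5, -1.8]
ft_force: [-9.5, -3.2, 5.4]
grip_width: 0.0852
```

```bash
python3 - <<'E'
from h import *
w=bot.capture("wrist");cv2.imwrite("pics/w4raw.png",w)
cv2.imwrite("pics/w4.png",cv2.resize(w[30:380,180:620],None,fx=1.7,fy=1.7,interpolation=cv2.INTER_CUBIC))
o=bot.get_obs();print(o["position"],o["ft_force"])
E
```

```text
[0.56939518 0.02373114 0.03468855] [-9.54997974 -3.71573731  5.7515819 ]
```

View pics/w4.png

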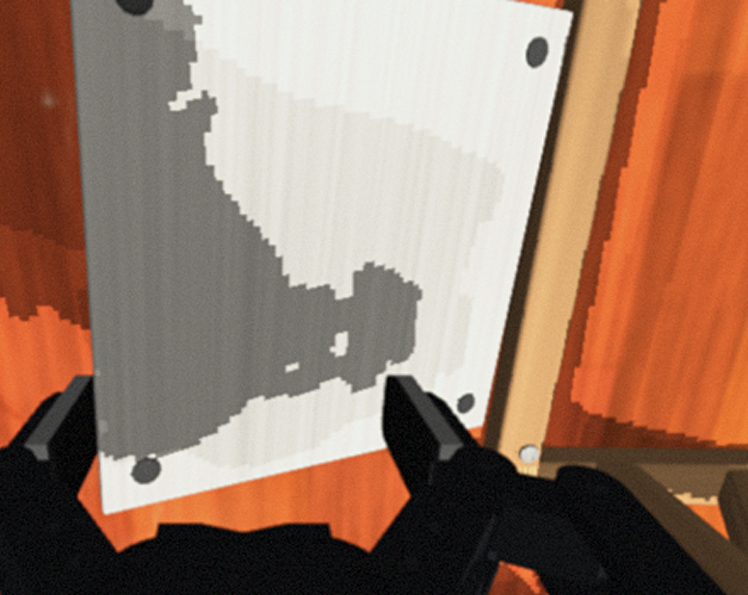

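```bash
python3 - <<'E'
from fitw import *
i=bot.camera_info("wrist")
U=lambda u:uncrop(u,180,30,1.7)
pts=U([(573,12),(486,425),(104,514),(95,350)])
def f(p):
    P=np.array([[0,75,8],[0,-75,8],[-150,-75,8],[-150,100*p[4],8]])/1e3
    return (proj("w",P@plateR(p[2],p[3]).T+[p[0],p[1],0],i)-pts).ravel().tolist()+[(p[3]-22)*.5]
r=least_squares(f,[.667,.05,-2,22,0]);x=r.x;print(x.round(4),np.array(f(x)).round(1))
def ground(uv,z): return least_squares(lambda p:(proj("w",[p[0],p[1],z],i)-uv).ravel(),[.67,.05]).x
a=ground(U((579,20)),.012);b=ground(U((505,410)),.012)
print("rail",a,b,"yaw",-np.degrees(np.arctan2(a[0]-b[0],a[1]-b[1])))
E
```

```text
[ 0.6689  0.0613 -4.5955 22.1618 -0.2395] [-0.3 -0.7  0.8  1.3 -0.7  0.   0.3 -0.   0.1]
rail [0.67582368 0.13202145] [ 0.67105448 -0.00428103] yaw -2.003950593032855
```

```bash
python3 -m crank '[{"rotation":[0,0,0],"delta_pos":[0,-0.5,0],"jaw":1},{"rotation":[0,0,0],"delta_pos":[0,-0.5,0],"jaw":1},{"rotation":[0,0,0],"delta_pos":[0.5,-0.5,0],"jaw":1},{"rotation":[0,0,0],"delta_pos":[0.5,0,0],"jaw":1},{"rotation":[0,0,0],"delta_pos":[0.5,0,0],"jaw":1},{"rotation":[0,0,0],"delta_pos":[0.5,0,0],"jaw":1},{"rotation":[0,0,0],"delta_pos":[0,0,0],"jaw":1},{"rotation":[0,0,0],"delta_pos":[0,0,0],"jaw":1}]'
```

```text
clock: 8.35
position: [0.5715, 0.0223, 0.0357]
orientation: [-90.2, 0.5, -1.8]
ft_force: [-9.3, -6.1, 1.0]
grip_width: 0.0853
```

```bash
python3 -m crank '[{"rotation":[0,0,0],"delta_pos":[0,0,-1],"jaw":1},{"rotation":[0,0,0],"delta_pos":[0,0,-1],"jaw":1},{"rotation":[0,0,0],"delta_pos":[0.5,0,-1],"jaw":1},{"rotation":[0,0,0],"delta_pos":[0.5,0,0],"jaw":1},{"rotation":[0,0,0],"delta_pos":[0.5,0,0],"jaw":1},{"rotation":[0,0,0],"delta_pos":[0.5,0,0],"jaw":1},{"rotation":[0,0,0],"delta_pos":[0.5,0,0],"jaw":1},{"rotation":[0,0,0],"delta_pos":[0,0,0],"jaw":1}]'
python3 - <<'E'
from h import *
w=bot.capture("wrist");cv2.imwrite("pics/w5raw.png",w)
cv2.imwrite("pics/w5.png",cv2.resize(w[30:380,180:620],None,fx=1.7,fy=1.7,interpolation=cv2.INTER_CUBIC))
o=bot.get_obs();print(o["position"],o["ft_force"])
E
```

```text
clock: 9.35
position: [0.5733, 0.0198, 0.0356]
orientation: [-90.1, 0.5, -1.8]
ft_force: [-9.8, -4.6, 2.0]
grip_width: 0.0853
[0.5732635  0.01985542 0.03558067] [-9.99007226 -4.98042663  1.29665127]
```

View pics/w5.png

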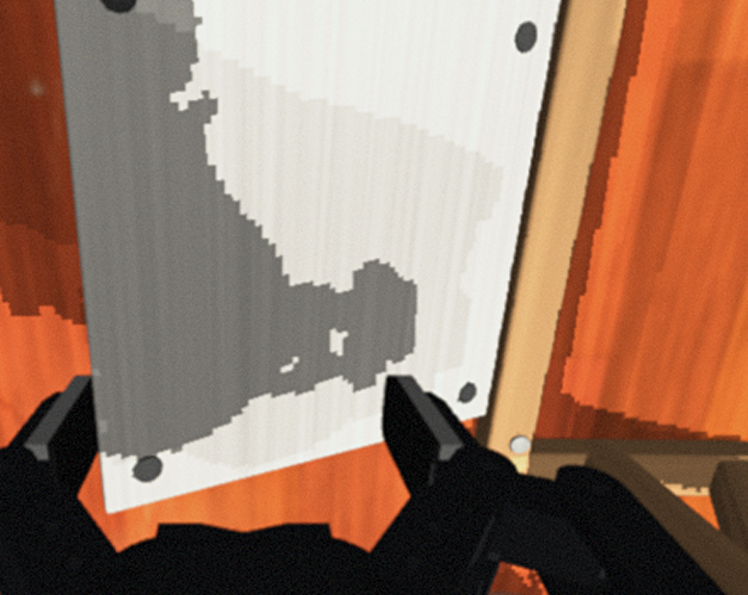

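The plate's foot edge and the rail's top edge now run parallel: about 8 px apart at rows 100 and 400. I'll check it in numbers.

```bash
python3 - <<'E'
from fitw import *
i=bot.camera_info("wrist")
U=lambda u:uncrop(u,180,30,1.7)
pts=U([(541,100),(487,413),(107,512),(57,5)])
def f(p):
    P=np.array([[0,100*p[5],8],[0,-75,8],[-150,-75,8],[-150,100*p[4],8]])/1e3
    return (proj("w",P@plateR(p[2],p[3]).T+[p[0],p[1],0],i)-pts).ravel().tolist()+[(p[3]-22)*.5]
r=least_squares(f,[.667,.05,-2,22,0.5,.5]);x=r.x;print(x.round(4),np.array(f(x)).round(1))
def ground(uv,z): return least_squares(lambda p:(proj("w",[p[0],p[1],z],i)-uv).ravel(),[.67,.05]).x
a=ground(U((548,100)),.012);b=ground(U((497,400)),.012)
print("rail",a,b,"yaw",-np.degrees(np.arctan2(a[0]-b[0],a[1]-b[1])))
# expected: plate at .3 mm from rail parallel, dist
n=np.array([np.cos(np.radians(-2)),np.sin(np.radians(-2))]); print("rail-foot mm",(np.dot(n,b)-np.dot(n,x[:2]))*1e3)
E
```

```text
[ 0.6705  0.0628 -2.1865 22.1616  0.569   0.4315] [ 0.1  0.   0.7  0.1 -0.5  0.1 -0.1  0.   0.1]
rail [0.67427228 0.10553279] [ 0.67166211 -0.00411375] yaw -1.3636852978635718
rail-foot mm 3.479818431427084
```

Flush: the foot corner is 3.5 mm from the rail face (3.0 expected) and the yaws agree within about 1°. Next I move the finger to the middle of the edge, slightly lower.

```bash
python3 -m crank '[{"rotation":[0,0,0],"delta_pos":[-5,0,0],"jaw":1},{"rotation":[0,0,0],"delta_pos":[-5,0,0],"jaw":1},{"rotation":[0,0,0],"delta_pos":[-2,0,15],"jaw":1},{"rotation":[0,0,0],"delta_pos":[0,0,15],"jaw":1},{"rotation":[0,0,0],"delta_pos":[0,2,12],"jaw":1},{"rotation":[0,0,0],"delta_pos":[3,4,0],"jaw":1},{"rotation":[0,0,0],"delta_pos":[0,0,0],"jaw":1},{"rotation":[0,0,0],"delta_pos":[0,0,0],"jaw":1}]'
```

```text
clock: 10.4
position: [0.5705, 0.0627, 0.0307]
orientation: [-90.0, 0.0, -1.9]
ft_force: [-0.1, 0.9, 0.2]
grip_width: 0.0853
```

```bash
python3 -m crank '[{"rotation":[0,0,0],"delta_pos":[0,1,3],"jaw":1},{"rotation":[0,0,0],"delta_pos":[2,1,0],"jaw":1},{"rotation":[0,0,0],"delta_pos":[2,0,0],"jaw":1},{"rotation":[0,0,0],"delta_pos":[1,0,0],"jaw":1},{"rotation":[0,0,0],"delta_pos":[1,0,0],"jaw":1},{"rotation":[0,0,0],"delta_pos":[1,0,0],"jaw":1},{"rotation":[0,0,0],"delta_pos":[0,0,0],"jaw":1},{"rotation":[0,0,0],"delta_pos":[0,0,0],"jaw":1}]'
python3 -m crank '[{"rotation":[0,0,0],"delta_pos":[2,-3,0],"jaw":1},{"rotation":[0,0,0],"delta_pos":[2,-3,0],"jaw":1},{"rotation":[0,0,0],"delta_pos":[2,-4,0],"jaw":1},{"rotation":[0,0,0],"delta_pos":[2,-4,0],"jaw":1},{"rotation":[0,0,0],"delta_pos":[2,-4,0],"jaw":1},{"rotation":[0,0,0],"delta_pos":[2,-4,0],"jaw":1},{"rotation":[0,0,0],"delta_pos":[0,0,0],"jaw":1},{"rotation":[0,0,0],"delta_pos":[0,0,0],"jaw":1}]'
```

```text
clock: 11.4
position: [0.5746, 0.0664, 0.0283]
orientation: [-90.0, 0.3, -1.8]
ft_force: [-6.2, -0.3, 3.9]
grip_width: 0.0855
clock: 12.4
position: [0.5843, 0.0658, 0.0498]
orientation: [-90.0, 0.6, -1.8]
ft_force: [-9.8, -1.1, 2.8]
grip_width: 0.0851
```

```bash
python3 -m crank '[{"rotation":[0,0,0],"delta_pos":[2.3,-5,0],"jaw":1},{"rotation":[0,0,0],"delta_pos":[2.5,-5,0],"jaw":1},{"rotation":[0,0,0],"delta_pos":[2.8,-4.3,0],"jaw":1},{"rotation":[0,0,0],"delta_pos":[3,-4,0],"jaw":1},{"rotation":[0,0,0],"delta_pos":[3.2,-4,0],"jaw":1},{"rotation":[0,0,0],"delta_pos":[3.3,-3.8,0],"jaw":1},{"rotation":[0,0,0],"delta_pos":[3.4,-3.7,0],"jaw":1},{"rotation":[0,0,0],"delta_pos":[3.5,-3.6,0],"jaw":1}]'
python3 - <<'E'
from h import *
w=bot.capture("wrist");s=bot.capture("scene")
cv2.imwrite("pics/w6.png",np.hstack([cv2.resize(w,(480,300)),cv2.resize(s[150:300,230:390],(320,300))]))
o=bot.get_obs();print(o["position"],o["ft_force"],o["joint_positions"].round(1))
E
```

```text
clock: 13.4
position: [0.6111, 0.065, 0.0841]
orientation: [-90.0, 0.3, -1.8]
ft_force: [-6.0, 0.3, 4.7]
grip_width: 0.0851
[0.61155893 0.06500528 0.08446088] [-6.08682313 -1.05379234  4.45661057] [-19.2  45.1  17.5  99.7 -20.   38.5   7.4]
```

View pics/w6.png

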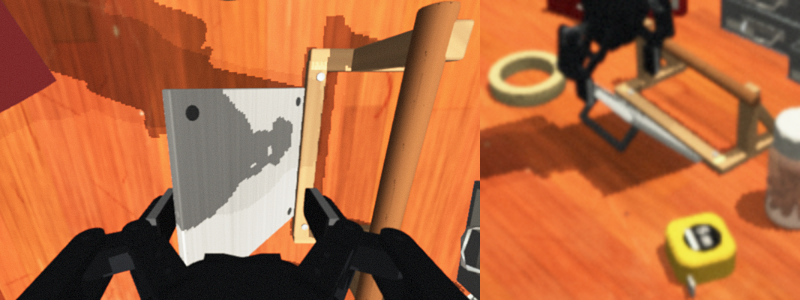

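The plate is tipped to about 48° with its foot along the rail (rail front near (303,150) in the left picture), cleanly caged between the fingers. I carry on along the arc.

```bash
python3 -m crank '[{"rotation":[0,0,0],"delta_pos":[4.2,-4,0],"jaw":1},{"rotation":[0,0,0],"delta_pos":[4.4,-3.8,0],"jaw":1},{"rotation":[0,0,0],"delta_pos":[4.5,-3.6,0],"jaw":1},{"rotation":[0,0,0],"delta_pos":[4.6,-3.4,0],"jaw":1},{"rotation":[0,0,0],"delta_pos":[4.8,-3,0],"jaw":1},{"rotation":[0,0,0],"delta_pos":[4.9,-2.8,0],"jaw":1},{"rotation":[0,0,0],"delta_pos":[4.9,-2.7,0],"jaw":1},{"rotation":[0,0,0],"delta_pos":[4,-2.5,0],"jaw":1}]'
```

```text
clock: 14.5
position: [0.6508, 0.0641, 0.11]
orientation: [-90.0, -0.1, -1.8]
ft_force: [0.2, -0.5, -0.6]
grip_width: 0.0855
```

```bash
python3 -m crank '[{"rotation":[0,0,0],"delta_pos":[0,-2,0],"jaw":0.9},{"rotation":[0,0,0],"delta_pos":[0,-2,0],"jaw":0.8},{"rotation":[0,0,0],"delta_pos":[0,-2,0],"jaw":0.7},{"rotation":[0,0,0],"delta_pos":[0,-2,0],"jaw":0.6},{"rotation":[0,0,0],"delta_pos":[0,-2,0],"jaw":0.5},{"rotation":[0,0,0],"delta_pos":[0,-2,0],"jaw":0.4},{"rotation":[0,0,0],"delta_pos":[0,-1,0],"jaw":0.4},{"rotation":[0,0,0],"delta_pos":[0,0,0],"jaw":0.4}]' 25
python3 - <<'E'
from h import *
o=bot.get_obs();print(o["position"],o["ft_force"],o["grip_width"],o["joint_positions"].round(1))
w=bot.capture("wrist");s=bot.capture("scene")
cv2.imwrite("pics/w7.png",np.hstack([cv2.resize(w,(480,300)),cv2.resize(s[150:300,230:390],(320,300))]))
E
```

```text
clock: 15.5
position: [0.6499, 0.0641, 0.1231]
orientation: [-90.0, -0.0, -1.8]
ft_force: [-0.3, -0.5, 0.9]
grip_width: 0.034
[0.64989202 0.06405206 0.12309064] [-0.261984   -0.54987227  0.8702916 ] 0.03403552596929533 [-19.1  44.7  19.1  92.3 -18.6  46.2   6. ]
```

View pics/w7.png

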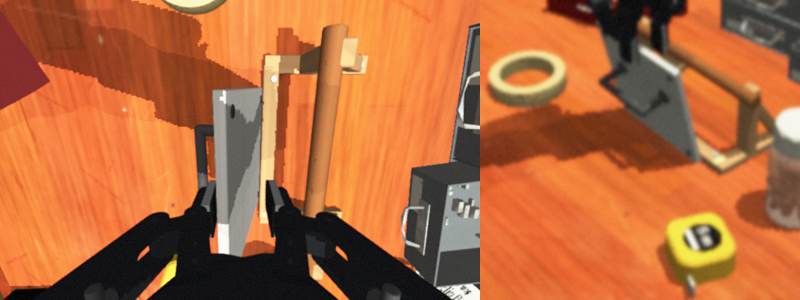

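The plate stands at about 77°, held on the near finger, with the far finger close behind it and the foot on the rail; nothing else has moved. Next I bring it to vertical and grip.

```bash
python3 -m crank '[{"rotation":[0,0,0],"delta_pos":[3,-1,0],"jaw":0.36},{"rotation":[0,0,0],"delta_pos":[3,-1,0],"jaw":0.32},{"rotation":[0,0,0],"delta_pos":[3,-1,0],"jaw":0.28},{"rotation":[0,0,0],"delta_pos":[3,-1,0],"jaw":0.24},{"rotation":[0,0,0],"delta_pos":[3,-1,0],"jaw":0.2},{"rotation":[0,0,0],"delta_pos":[3,0,0],"jaw":0.2},{"rotation":[0,0,0],"delta_pos":[2,0,0],"jaw":0.2},{"rotation":[0,0,0],"delta_pos":[0,0,0],"jaw":0.2}]' 25
python3 -m crank '[{"rotation":[0,0,0],"delta_pos":[0,0,0],"jaw":0.15},{"rotation":[0,0,0],"delta_pos":[0,0,0],"jaw":0.12},{"rotation":[0,0,0],"delta_pos":[0,0,0],"jaw":0.09},{"rotation":[0,0,0],"delta_pos":[0,0,0],"jaw":0.05},{"rotation":[0,0,0],"delta_pos":[0,0,0],"jaw":0},{"rotation":[0,0,0],"delta_pos":[0,0,0],"jaw":0},{"rotation":[0,0,0],"delta_pos":[0,0,0],"jaw":0},{"rotation":[0,0,0],"delta_pos":[0,0,0],"jaw":0}]' 25
```

```text
clock: 16.6
position: [0.67, 0.0634, 0.1279]
orientation: [-90.0, -0.0, -1.8]
ft_force: [0.9, -0.4, -0.6]
grip_width: 0.0172
clock: 17.6
position: [0.6698, 0.0634, 0.128]
orientation: [-90.0, 0.0, -1.8]
ft_force: [-0.7, -0.9, 1.8]
grip_width: 0.0077
```

Gripped at 7.7 mm with low forces. Next I ease the plate over, turning it about the rail corner.

```bash
python3 -m crank '[{"rotation":[0,0,0.02],"delta_pos":[2.56,-0.05,0],"jaw":0},{"rotation":[0,0,0.02],"delta_pos":[2.56,-0.05,0],"jaw":0},{"rotation":[0,0,0.02],"delta_pos":[2.56,-0.05,0],"jaw":0},{"rotation":[0,0,0.02],"delta_pos":[2.56,-0.05,0],"jaw":0},{"rotation":[0,0,0.02],"delta_pos":[2.56,-0.05,0],"jaw":0},{"rotation":[0,0,0.02],"delta_pos":[2.56,-0.05,0],"jaw":0},{"rotation":[0,0,0.02],"delta_pos":[2.56,-0.05,0],"jaw":0},{"rotation":[0,0,0.02],"delta_pos":[2.56,-0.05,0],"jaw":0}]' 25
python3 -m crank '[{"rotation":[0,0,0.02],"delta_pos":[2.56,-0.05,0],"jaw":0},{"rotation":[0,0,0.02],"delta_pos":[2.56,-0.05,0],"jaw":0},{"rotation":[0,0,0.02],"delta_pos":[2.56,-0.05,0],"jaw":0},{"rotation":[0,0,0.02],"delta_pos":[2.56,-0.05,0],"jaw":0},{"rotation":[0,0,0.02],"delta_pos":[2.56,-0.05,0],"jaw":0},{"rotation":[0,0,0],"delta_pos":[0,0,0],"jaw":0},{"rotation":[0,0,0],"delta_pos":[0,0,0],"jaw":0},{"rotation":[0,0,0],"delta_pos":[0,0,0],"jaw":0}]' 25
```

```text
clock: 18.6
position: [0.69, 0.0628, 0.1267]
orientation: [-90.0, 9.3, -1.8]
ft_force: [-3.1, 0.8, 3.3]
grip_width: 0.0074
clock: 19.6
position: [0.7022, 0.0624, 0.1241]
orientation: [-90.0, 15.0, -1.8]
ft_force: [-4.7, -0.0, -3.1]
grip_width: 0.0071
```

```bash
python3 -m crank '[{"rotation":[0,0,0.01],"delta_pos":[1.2,0,0],"jaw":0},{"rotation":[0,0,0.01],"delta_pos":[1.2,0,0],"jaw":0},{"rotation":[0,0,0.01],"delta_pos":[1.2,0,0],"jaw":0},{"rotation":[0,0,0],"delta_pos":[0,0,0],"jaw":0},{"rotation":[0,0,0],"delta_pos":[0,0,0],"jaw":0},{"rotation":[0,0,0],"delta_pos":[0,0,0],"jaw":0},{"rotation":[0,0,0],"delta_pos":[0,0,0],"jaw":0},{"rotation":[0,0,0],"delta_pos":[0,0,0],"jaw":0}]' 25
python3 -c "
from workcell import bot
o=bot.get_obs();print(o['ft_force'],o['wrist_torque'],o['joint_positions'].round(1))"
python3 -m crank '[{"rotation":[0,0,0.01],"delta_pos":[1.2,0,0],"jaw":0},{"rotation":[0,0,0.01],"delta_pos":[1.2,0,0],"jaw":0},{"rotation":[0,0,0],"delta_pos":[0,0,0],"jaw":0},{"rotation":[0,0,0],"delta_pos":[0,0,0],"jaw":0},{"rotation":[0,0,0],"delta_pos":[0,0,0],"jaw":0},{"rotation":[0,0,0],"delta_pos":[0,0,0],"jaw":0},{"rotation":[0,0,0],"delta_pos":[0,0,0],"jaw":0},{"rotation":[0,0,0],"delta_pos":[0,0,0],"jaw":0}]' 25
python3 -c "
from workcell import bot
o=bot.get_obs();print(o['ft_force'],o['wrist_torque'],o['orientation'])"
```

```text
clock: 20.6
position: [0.7059, 0.0622, 0.1232]
orientation: [-90.0, 16.7, -1.8]
ft_force: [-5.1, -1.0, -3.4]
grip_width: 0.0074
[-5.11804675 -1.02446792 -3.42977497] [-0.07045382  0.98187101 -0.07784435] [-13.8  58.6  18.8  61.1 -17.1  79.6   2.5]
clock: 21.6
position: [0.7082, 0.0622, 0.1227]
orientation: [-90.0, 17.8, -1.8]
ft_force: [-5.3, 0.9, -4.7]
grip_width: 0.0075
[-5.30511401  0.87096672 -4.71170256] [-0.01414294  0.97344548 -0.05232055] [-89.99865164  17.80990177  -1.83895256]
```

```bash
python3 -m crank '[{"rotation":[0,0,0.01],"delta_pos":[0.6,0.4,0],"jaw":0},{"rotation":[0,0,0.01],"delta_pos":[0.6,0.4,0],"jaw":0},{"rotation":[0,0,0.01],"delta_pos":[0.6,0.4,0],"jaw":0},{"rotation":[0,0,0],"delta_pos":[0,0,0],"jaw":0},{"rotation":[0,0,0],"delta_pos":[0,0,0],"jaw":0},{"rotation":[0,0,0],"delta_pos":[0,0,0],"jaw":0},{"rotation":[0,0,0],"delta_pos":[0,0,0],"jaw":0},{"rotation":[0,0,0],"delta_pos":[0,0,0],"jaw":0}]' 25
python3 -c "
from workcell import bot
o=bot.get_obs();print(o['ft_force'],o['wrist_torque'],o['orientation'])"
python3 -m crank '[{"rotation":[0,0,0.01],"delta_pos":[1,0.1,0],"jaw":0},{"rotation":[0,0,0.01],"delta_pos":[1,0.1,0],"jaw":0},{"rotation":[0,0,0],"delta_pos":[0,0,0],"jaw":0},{"rotation":[0,0,0],"delta_pos":[0,0,0],"jaw":0},{"rotation":[0,0,0],"delta_pos":[0,0,0],"jaw":0},{"rotation":[0,0,0],"delta_pos":[0,0,0],"jaw":0},{"rotation":[0,0,0],"delta_pos":[0,0,0],"jaw":0},{"rotation":[0,0,0],"delta_pos":[0,0,0],"jaw":0}]' 25
python3 - <<'E'
from h import *
o=bot.get_obs();print(o['ft_force'],o['wrist_torque'],o['orientation'])
w=bot.capture("wrist");s=bot.capture("scene")
cv2.imwrite("pics/w8.png",np.hstack([cv2.resize(w,(480,400)),cv2.resize(s[150:270,260:365],(320,400),interpolation=cv2.INTER_CUBIC)]))
E
```

```text
clock: 22.6
position: [0.7101, 0.0621, 0.1215]
orientation: [-90.0, 19.4, -1.8]
ft_force: [-3.0, -0.1, 1.0]
grip_width: 0.0076
[-2.96133419 -0.08924292  0.98900384] [-0.04742298  0.74212637 -0.0222681 ] [-89.998957    19.44830981  -1.8357597 ]
clock: 23.6
position: [0.7119, 0.0621, 0.1207]
orientation: [-90.0, 20.6, -1.8]
ft_force: [-1.0, -0.4, 3.2]
grip_width: 0.0075
[-0.95418817 -0.41022036  3.15443897] [ 0.05423287  0.51255631 -0.034173  ] [-89.99850203  20.60052758  -1.83431264]
```

View pics/w8.png

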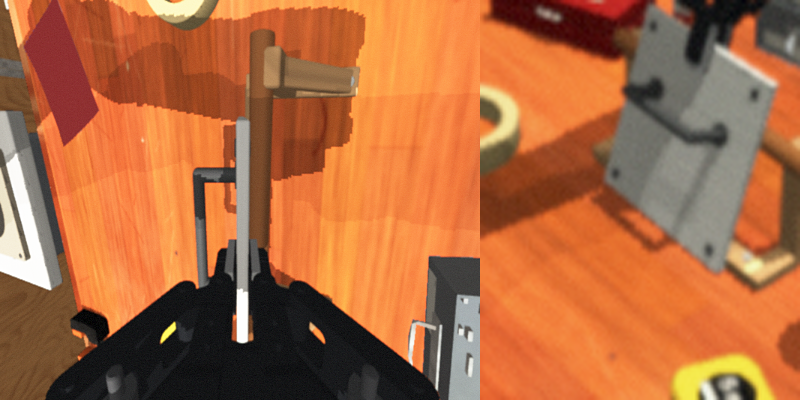

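```bash
for k in 1 2; do python3 -m crank '[{"rotation":[0,0,0.01],"delta_pos":[1.2,0,0],"jaw":0},{"rotation":[0,0,0.01],"delta_pos":[1.2,0,0],"jaw":0},{"rotation":[0,0,0],"delta_pos":[0,0,0],"jaw":0},{"rotation":[0,0,0],"delta_pos":[0,0,0],"jaw":0},{"rotation":[0,0,0],"delta_pos":[0,0,0],"jaw":0},{"rotation":[0,0,0],"delta_pos":[0,0,0],"jaw":0},{"rotation":[0,0,0],"delta_pos":[0,0,0],"jaw":0},{"rotation":[0,0,0],"delta_pos":[0,0,0],"jaw":0}]' 25
python3 -c "
from workcell import bot
o=bot.get_obs();print(o['ft_force'],o['wrist_torque'][1],o['orientation'][1])"; done
```

```text
clock: 24.7
position: [0.7132, 0.062, 0.1198]
orientation: [-90.0, 21.9, -1.8]
ft_force: [-4.7, -0.6, 5.7]
grip_width: 0.0077
[-4.69491025 -0.60176416  5.73940496] 1.1128799689765443 21.927577402934926
clock: 25.7
position: [0.7138, 0.062, 0.1194]
orientation: [-90.0, 23.3, -1.8]
ft_force: [-8.2, -0.1, 8.5]
grip_width: 0.0072
[-8.16493673 -0.12636319  8.5210474 ] 2.19193056524644 23.332859807056927
```

The bar is touching: torque is climbing while the tool barely advances. I'll back off the over-press, then open slowly.

```bash
python3 -m crank '[{"rotation":[0,0,-0.01],"delta_pos":[-0.8,-0.4,0],"jaw":0},{"rotation":[0,0,-0.01],"delta_pos":[-0.8,-0.4,0],"jaw":0},{"rotation":[0,0,-0.005],"delta_pos":[-0.4,-0.2,0],"jaw":0},{"rotation":[0,0,0],"delta_pos":[0,0,0],"jaw":0},{"rotation":[0,0,0],"delta_pos":[0,0,0],"jaw":0},{"rotation":[0,0,0],"delta_pos":[0,0,0],"jaw":0},{"rotation":[0,0,0],"delta_pos":[0,0,0],"jaw":0},{"rotation":[0,0,0],"delta_pos":[0,0,0],"jaw":0}]' 20
python3 -c "
from workcell import bot
o=bot.get_obs();print(o['ft_force'],o['wrist_torque'][1],o['orientation'][1])"
```

```text
clock: 26.7
position: [0.7134, 0.062, 0.1195]
orientation: [-90.0, 21.7, -1.8]
ft_force: [-5.0, -1.0, 1.0]
grip_width: 0.0077
[-4.97484024 -0.9802926   1.00737611] 1.264076524215443 21.72009736916445
```

```bash
python3 -m crank '[{"rotation":[0,0,0],"delta_pos":[-1,0,0],"jaw":0.1},{"rotation":[0,0,0],"delta_pos":[0,0,0],"jaw":0.11},{"rotation":[0,0,0],"delta_pos":[0,0,0],"jaw":0.13},{"rotation":[0,0,0],"delta_pos":[0,0,0],"jaw":0.15},{"rotation":[0,0,0],"delta_pos":[0,0,0],"jaw":0.18},{"rotation":[0,0,0],"delta_pos":[0,0,0],"jaw":0.22},{"rotation":[0,0,0],"delta_pos":[0,0,0],"jaw":0.26},{"rotation":[0,0,0],"delta_pos":[0,0,0],"jaw":0.3}]' 20
python3 - <<'E'
from h import *
o=bot.get_obs();print(o['ft_force'],o['wrist_torque'][1],o['orientation'][1],o['position'])
w=bot.capture("wrist")
cv2.imwrite("pics/w9.png",w[60:360,120:520])
E
```

```text
clock: 27.7
position: [0.7138, 0.0621, 0.1207]
orientation: [-90.0, 21.5, -1.8]
ft_force: [0.0, -0.3, -0.5]
grip_width: 0.0257
[ 0.03471832 -0.2819766  -0.51947054] -0.35481093249842705 21.48400009106297 [0.71383654 0.06205067 0.12072575]
```

View pics/w9.png

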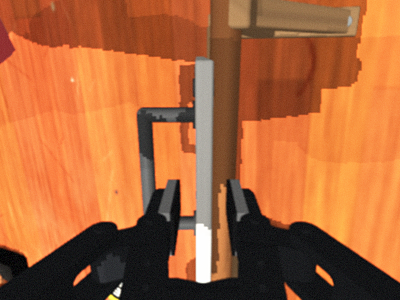

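Both fingers stand clear of the plate, which rests on the bar, and the wrist force is zero. I withdraw straight along the fingers.

```bash
python3 -m crank '[{"rotation":[0,0,0],"delta_pos":[0,-5,0],"jaw":0.3},{"rotation":[0,0,0],"delta_pos":[0,-8,0],"jaw":0.3},{"rotation":[0,0,0],"delta_pos":[0,-12,0],"jaw":0.3},{"rotation":[0,0,0],"delta_pos":[0,-20,0],"jaw":0.3},{"rotation":[0,0,0],"delta_pos":[0,-25,0],"jaw":0.3},{"rotation":[0,0,0],"delta_pos":[0,-25,0],"jaw":0.3},{"rotation":[0,0,-0.1],"delta_pos":[0,-20,0],"jaw":0.3},{"rotation":[0,0,-0.1],"delta_pos":[0,-10,0],"jaw":0.3}]'
python3 -m crank '[{"rotation":[0,0,-0.1],"delta_pos":[0,-20,30],"jaw":0.3},{"rotation":[0,0,-0.075],"delta_pos":[0,-10,40],"jaw":0.3},{"rotation":[0,0,0],"delta_pos":[-20,0,40],"jaw":0.3},{"rotation":[0,0,0],"delta_pos":[-20,0,40],"jaw":0.3},{"rotation":[0,0,0],"delta_pos":[-20,0,40],"jaw":0.3},{"rotation":[0,0,0],"delta_pos":[-20,0,20],"jaw":0.3},{"rotation":[0,0,0],"delta_pos":[0,0,0],"jaw":0.3},{"rotation":[0,0,0],"delta_pos":[0,0,0],"jaw":0.3}]'
python3 - <<'E'
from h import *
t=bot.capture("top");s=bot.capture("scene")
f=lambda a,h:cv2.resize(a,(400,h),interpolation=cv2.INTER_CUBIC)
cv2.imwrite("pics/end.png",np.hstack([f(t[115:265,200:410],286),f(s[140:269,240:420],286)]))
E
```

```text
clock: 28.75
position: [0.7603, 0.0601, 0.2386]
orientation: [-90.0, 9.7, -1.8]
ft_force: [0.7, -0.1, 0.6]
grip_width: 0.0259
clock: 29.75
position: [0.6906, 0.2716, 0.2678]
orientation: [-90.1, -0.1, -1.9]
ft_force: [0.1, -0.9, 0.1]
grip_width: 0.0259
```

View pics/end.png

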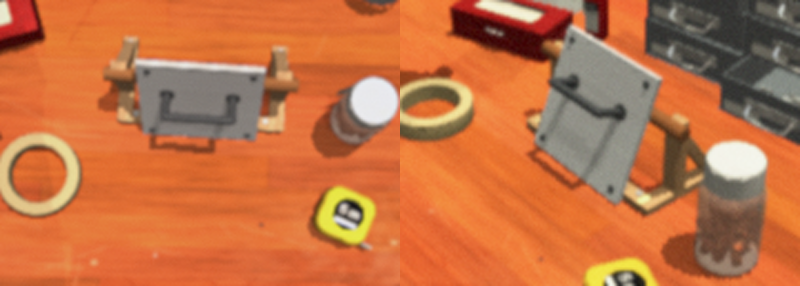

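```bash
python3 -c "
from workcell import bot
print(bot.job_done()); print(bot.get_obs()['clock'])"
```

```text
the job is handed in; nothing more can be done
None
the job is handed in; nothing more can be done
```

The cover plate is leaning on the crossbar with its handle towards you, its foot along the toe rail. I handed the job in at about 30 s of the 64 s allowed.

- **Slide:** I pushed it along the bench, still lying, with one finger on its near edge. One corner met the rail first, so I pushed on the right half until the edge came flush.
- **Flush check:** The foot corner measured 3.5 mm from the rail face, where flush should read 3.0 mm. Plate and rail yaw agreed to within about 1°.
- **Tip and ease over:** I tipped it up between the open fingers, gripped it at vertical and turned it about its foot. I stopped when I felt the bar at about 21.5°, a little before the nominal 22°. I then eased off, opened slowly and withdrew.
- **Forces:** The highest wrist force I read was about 12 N, during a short over-press against the bar that I then backed off. It was close to zero once the fingers let go.
- **Final pictures:** The plate's foot edge and the rail slope alike, about 2.5° against 2.8°. The tape roll, tape rule and jar look to be where they were. I judged both by eye and did not measure the gap at the rail again after release.
- **Disagreements:** The camera estimates of sideways position differed by about 5 mm, so the plate's centring on the rest is known only to within several mm. I viewed 15 pictures, more than the 10 budgeted and past the one or two extra allowed.

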